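# Open the push-to-open seed bin

## Task

Of the two wooden tilt-out seed bins, open the wide one for filling the feeders: press its latched front in near the top, let it spring ajar, then with your fingertips behind its top edge push it out gently as far as it tilts, and leave it there. Do not pinch the panel or grasp anything; leave the narrow bin shut and everything else on the ledge and on the bins where it is.

Things in the scene. Friction and masses are not known exactly. Their poses are not given: they have to be found in the camera images.
- wide_bin: the wide one of two wooden tilt-out seed bins, a fixed box 170 mm deep (x), 240 mm wide (y), 200 mm high; origin at the centre of its underside. Its x axis points to its back; its front panel looks to its -x, roughly towards the robot. The front edge of its 12 mm thick roof is at local x = -85 mm; a 9 mm gap lies between that edge and the shut front
- wide_front (a joint): angle of the wide bin's front, rad: 0 = shut, latched, upright; negative = pressed in (stop -0.048, 8 mm at the top); positive = top tilted out to -x (stop 0.75). About 6 N near its top presses it in (15 N is plenty); the catch lets go at -0.03 and, as the finger withdraws, a spring throws it out to about 0.35 (ajar). From there the hinge is stiff (2 N) and stays; it does not latch again
- wide_press (a point): point on the outer face of the wide bin's front panel (plywood, 12 mm thick, 236 mm wide, 185 mm high), mid-width, 30 mm below its top edge, 161 mm above the ledge when shut; moves with the panel
- wide_edge (a point): middle of the panel's top edge on the wide bin, 191 mm above the ledge when shut; moves with it (ajar: 63 mm farther out, so fingers fit between it and the roof). Behind the panel is a tub up to 106 mm above the ledge when shut; above that it is free but for catch parts in the outer 60 mm of each side
- wide_hinge (a point): middle of the wide bin's hinge line: the inner lower edge of the panel, at bin-local x = -94 mm, z = 6 mm; the axis runs along the bin's y
- narrow_bin: the narrow one of two wooden tilt-out seed bins, a fixed box 170 mm deep (x), 150 mm wide (y), 200 mm high; origin at the centre of its underside. Its x axis points to its back; its front panel looks to its -x, roughly towards the robot. The front edge of its 12 mm thick roof is at local x = -85 mm; a 9 mm gap lies between that edge and the shut front
- narrow_front (a joint): angle of the narrow bin's front, rad: 0 = shut, latched, upright; negative = pressed in (stop -0.048, 8 mm at the top); positive = top tilted out to -x (stop 0.75). About 6 N near its top presses it in (15 N is plenty); the catch lets go at -0.03 and, as the finger withdraws, a spring throws it out to about 0.35 (ajar). From there the hinge is stiff (2 N) and stays; it does not latch again
- narrow_press (a point): point on the outer face of the narrow bin's front panel (plywood, 12 mm thick, 146 mm wide, 185 mm high), mid-width, 30 mm below its top edge, 161 mm above the ledge when shut; moves with the panel
- narrow_edge (a point): middle of the panel's top edge on the narrow bin, 191 mm above the ledge when shut; moves with it (ajar: 63 mm farther out, so fingers fit between it and the roof). Behind the panel is a tub up to 106 mm above the ledge when shut; above that it is free but for catch parts in the outer 60 mm of each side
- narrow_hinge (a point): middle of the narrow bin's hinge line: the inner lower edge of the panel, at bin-local x = -94 mm, z = 6 mm; the axis runs along the bin's y
- seed_tub: green plastic birdseed tub with a clipped-on lid, 165 x 185 x 197 mm; origin at the centre of its underside
- saucer0: terracotta feeding saucer, 112 mm across, 24 mm high, loose on the ledge; origin at the centre of its underside
- saucer1: second, like terracotta feeding saucer, standing on the roof of the wide bin, towards its back; origin at the centre of its underside
- mug: blue ceramic mug, 80 mm across, 92 mm high; origin at the centre of its underside
- funnel: aluminium funnel standing on its mouth, 112 mm across, 125 mm high; origin at the centre of its underside
- scoop: stainless steel scoop lying on the ledge, 200 mm long, 34 mm high; origin 5 mm in front of its back wall, on the underside; blade to +x, handle to -x
- brush: hand brush lying on the ledge, handle to -x; origin on its underside

How it is judged:
By the outcome, as a careful person would: the job done as asked, in the order asked, and still so for the second after the job is handed in, with the robot touching nothing.
It also fails if it takes over 48 s, if anything falls off the work surface, if the arm or the gripper's body presses on something with over 40 N, if the wrist force passes 120 N, or if a joint passes its speed limit or range.

## Robot

A 6-joint arm with a two-finger parallel gripper is mounted at the origin on the work surface. World frame = base frame: x ahead of the robot, y to its left, z up, the work surface at z = 0. Lengths are in m, angles in rad, forces in N, time in s.
With the tool pointing down it reaches from about 0.25 to 0.775 m from the base axis. Payload 4 kg.
Tool frame: the origin (TCP) lies midway between the tips of the shut fingers; the grasp point (between the pads) lies robot.grip_point_offset behind it (robot.grip_point_offset is the distance from the TCP to the grasp point, in m); z points along the fingers, x is the direction in which the jaws open and shut, and the axes are right-handed (so a half turn about z gives the same grasp; the last joint's range is limited). The gripper opens to 94 mm and grips with 3 to 60 N. Pads are 16 mm wide; open, the fingers measure 119 mm over their backs; the gripper's body (75 mm by 177 mm) begins 78 mm behind the grasp point.
Start: joints at [1.22, 0.087, 1.371, -0, 1.684, -0.103], TCP at [0.135, 0.533, 0.206] pointing down, gripper open.
Joint ranges: [-3.1, 3.1], [-0.76, 2.03], [0.27, 2.55], [-1.08, 4.22], [0.17, 2.65], [-2.57, 2.57]. Speed limits (rad/s): [2.79, 2.79, 3.14, 3.14, 3.14, 3.14].

## Interface

Orientations are given as [roll, pitch, yaw] about the fixed x, y, z axes, in that order (R = Rz(yaw) Ry(pitch) Rx(roll)).
In Python, from bench import robot, optics, finder gives the robot as it stands. The module is installed in compiled form; this text tells all that it offers.
- The arm moves only by the tool arm_command, never from a script. Its argument "plan" is a list of rows, each a list of 5 numbers: the opening, from 0 (shut) to 1 (fully open), then the shift along the world's x, y, z in m, then the turn about the world's z in degrees. A call has 1 to 10 rows; each row is the pose to reach, as a shift and turn from the pose commanded when the call began; what a row does not reach only later rows make up. A row lasts 1/8 s, in which the tool goes at most 62.5 mm and 10.7 degrees, less where a joint would pass 70% of its speed; a pose out of reach is approached as far as the arm can. A call with a gripper value outside its range is refused whole. The fingers move at their own pace and stop on an object; the grip force is fixed at half the most. Time passes only in rows, so rows that repeat a pose let the fingers close. It gives the time, the measured TCP pose, the force and the opening at its end, in the units of the state.
- robot.get_obs(): the state, without advancing time (a new reading comes with each control period).
- optics.snapshot(name): name is "scene" or "top" or "wrist"; returns a dict with "image" (400x640x3 uint8, red, green, blue), "fx", "fy", "cx", "cy" (pixels), "position" and "rotation" of the camera in the world; the wrist camera has in their place "hand_eye" (4x4, takes a point from camera to tool coordinates, whose origin is the TCP and whose axes are the tool frame's). Camera axes: x right, y down, z forward; pixel columns grow to the right and rows downward; lengths in m; the calibration is good to about 2 mm. A picture is of the moment at which its call begins: read the wrist's pose just before it. There is no depth.
- robot.close_job(): hands the job in, once; it reports no verdict.
Trained networks look in the newest picture that a camera, given by its name, has taken for a name from the list of things; names that differ only in an ending like _2 or _b are one class to them, and where a whole thing is asked for, a point or a joint stands for the part that bears it (a point fixed in the world has none). Each returns a list of dicts, best first, with "p" (0 to 1); they miss things now and then, are a little off and sometimes report something else, mostly with a low value. They report only what shows in the picture. A call takes as long as a camera call.
- finder.masks_of(label, camera): "pixels" (400x640 bool, what is visible of it) and "extent" ([left, top, right, bottom] in pixels, round what is visible of it).
The state is a dict: "time": time; "joint_positions": joint angles; "qvel": joint speeds; "joint_torque": joint torques, N m; "tool_pos": TCP position; "ee_rot": TCP orientation; "wrist_force": force on the tool from outside, world axes, zero at the start; "wrist_torque": the same for the moment, N m; "width": finger opening in m.
Only numpy, scipy, OpenCV 4.12 (cv2) and the standard library are available. Lean on these libraries where they do the work, as an engineer would, in place of code of your own. Each camera call takes 0.05 s, during which the arm holds its last target.

## Working session

There is one attempt and no reset: what is moved stays moved. The work goes in short steps, Python scripts to look and compute and a tool call to move; the robot and the scene stay as the last step left them, time stands still between calls to the robot, and variables do not carry over. Pictures are saved under pics/ and viewed, and the job is handed in when it is done.

Besides the shell and the picture viewer there is one more tool, called after "Emit:" as a command line: name --pt "numbers of a row" for each row, then --argument value for the rest. arm_command: Moves the arm, as the interface text tells. Its arguments: {"type":"object","properties":{"plan":{"type":"array","items":{"type":"array","items":{"type":"number"}}}},"required":["plan"]}

```bash
mkdir -p pics; cat > h.py <<'E'
import numpy as np, cv2
from bench import robot, optics, finder
def snap(n,f):
    s=optics.snapshot(n); cv2.imwrite('pics/'+f,s['image'][:,:,::-1].copy()); return s
def proj(s,P):
    R=np.array(s['rotation']);c=(np.atleast_2d(P)-s['position'])@R
    return np.c_[s['fx']*c[:,0]/c[:,2]+s['cx'],s['fy']*c[:,1]/c[:,2]+s['cy']]
def ray(s,u,v):
    d=np.array([(u-s['cx'])/s['fx'],(v-s['cy'])/s['fy'],1.]);return np.array(s['position']),np.array(s['rotation'])@d
def onz(s,u,v,z):
    p,d=ray(s,u,v);return p+d*(z-p[2])/d[2]
E
python3 - <<'E'
from h import *
o=robot.get_obs();print({k:np.round(v,3) for k,v in o.items()},robot.grip_point_offset)
for n in('scene','top'):
    s=snap(n,n+'0.png');print(n,s['fx'],s['fy'],s['cx'],s['cy'],s['position'],np.array(s['rotation']).round(3).tolist())
    for l in('wide_bin','wide_front','narrow_bin','narrow_front','saucer0','saucer1','mug','funnel','scoop','brush','seed_tub'):
        print(l,[(round(r['p'],2),list(r['extent'])) for r in finder.masks_of(l,n)[:2]])
E
```

```text
{'time': np.float64(0.0), 'joint_positions': array([ 1.22 ,  0.088,  1.372, -0.   ,  1.684, -0.103]), 'qvel': array([-0.001, -0.001,  0.002,  0.001, -0.002, -0.001]), 'joint_torque': array([-0.0000e+00, -3.4017e+01, -3.0243e+01,  7.2000e-02,  3.3000e-02,
       -0.0000e+00]), 'tool_pos': array([0.135, 0.533, 0.204]), 'ee_rot': array([-3.141e+00,  2.000e-03,  1.323e+00]), 'wrist_force': array([ 0.813, -0.209,  0.459]), 'wrist_torque': array([-0.011,  0.015, -0.022]), 'width': np.float64(0.094)} 0.0188
scene 369.1981229668366 369.1981229668366 316.7320933762277 198.22740125303193 [ 0.95384301 -0.09181113  1.46510423] [-2.817, -0.002, 1.289]
wide_bin [(0.92, [242.1, 235.6, 313.5, 300.6])]
wide_front [(0.66, [238.4, 233.1, 309.2, 245.6]), (0.5, [241.1, 233.4, 315.4, 299.9])]
narrow_bin [(0.36, [241.2, 235.1, 314.1, 299.6])]
narrow_front [(0.81, [345.2, 206.5, 388.2, 228.4]), (0.64, [298.0, 163.9, 321.8, 184.9])]
saucer0 [(0.91, [262.8, 258.7, 296.2, 287.9]), (0.64, [295.6, 162.6, 323.8, 184.1])]
saucer1 [(0.91, [262.8, 258.7, 296.2, 287.9]), (0.64, [295.6, 162.6, 323.8, 184.1])]
mug [(0.
[... 480 characters left out ...]
in [(0.87, [331.1, 101.8, 420.3, 180.8]), (0.73, [107.8, 162.0, 193.6, 222.1])]
wide_front [(0.67, [333.2, 151.9, 411.3, 180.2])]
narrow_bin [(0.59, [228.2, 102.8, 287.6, 179.7])]
narrow_front [(0.75, [229.3, 160.8, 281.8, 179.0])]
saucer0 [(0.9, [288.3, 240.1, 323.2, 269.7]), (0.67, [361.8, 97.3, 397.8, 138.0])]
saucer1 [(0.9, [288.3, 240.1, 323.2, 269.7]), (0.67, [361.8, 97.3, 397.8, 138.0])]
mug [(0.93, [445.8, 244.2, 485.9, 267.0]), (0.42, [331.4, 148.8, 414.6, 181.6])]
funnel [(0.74, [445.3, 167.1, 475.9, 199.5]), (0.66, [335.4, 155.1, 410.3, 182.2])]
scoop [(0.56, [374.1, 220.2, 397.5, 282.3])]
brush [(0.63, [198.9, 241.2, 215.9, 305.5])]
seed_tub [(0.84, [108.2, 164.0, 189.6, 222.1])]
```

```bash
python3 - <<'E'
import cv2
for n in('scene','top'):
    i=cv2.imread(f'pics/{n}0.png')
    c=i[90:310,100:500]; cv2.imwrite(f'pics/{n}0c.png',cv2.resize(c,(800,440),interpolation=cv2.INTER_CUBIC))
E
```

```text
(no output)
```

View pics/scene0c.png

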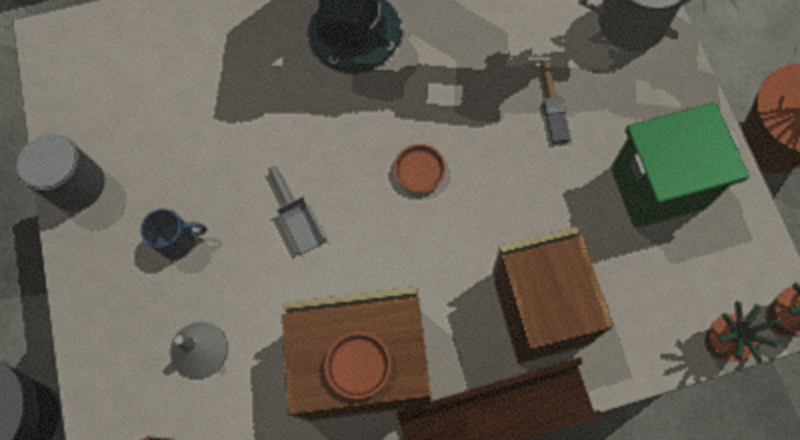

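View pics/top0c.png

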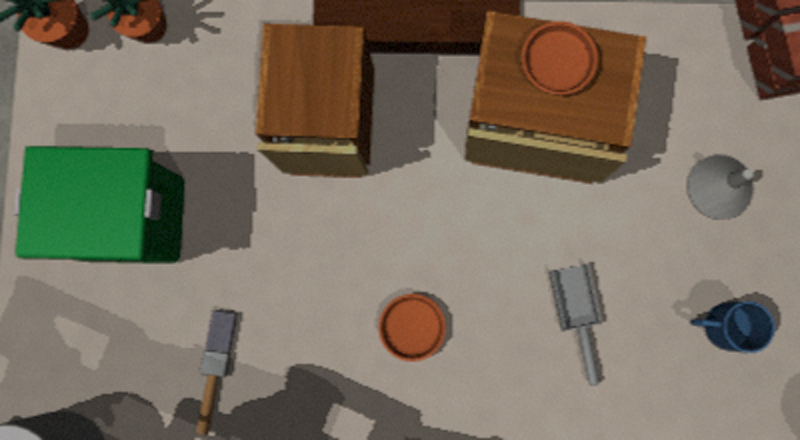

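```bash
sed -i 's/^import numpy.*/&\nfrom scipy.spatial.transform import Rotation as Ro/; s/np.array(s\[.rotation.\])/Ro.from_euler("xyz",s["rotation"]).as_matrix()/' h.py; python3 - <<'E'
from h import *
i=cv2.imread('pics/top0.png')
cv2.imwrite('pics/t1.png',cv2.resize(i[88:188,325:430],(800,762),interpolation=cv2.INTER_CUBIC)[:600])
cv2.imwrite('pics/t1.png',cv2.resize(i[90:190,322:430],None,fx=6,fy=6,interpolation=cv2.INTER_CUBIC))
i=cv2.imread('pics/scene0.png')
cv2.imwrite('pics/s1.png',cv2.resize(i[225:305,230:325],None,fx=7,fy=7,interpolation=cv2.INTER_CUBIC))
E
```

```text
(no output)
```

View pics/t1.png

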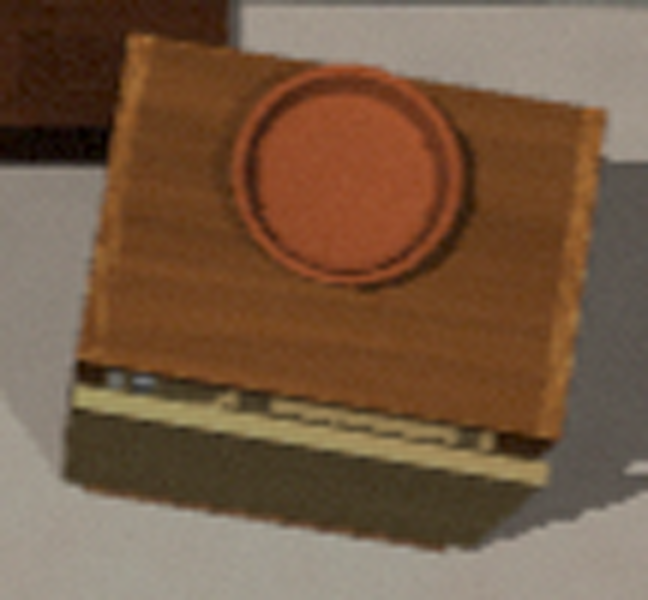

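View pics/s1.png

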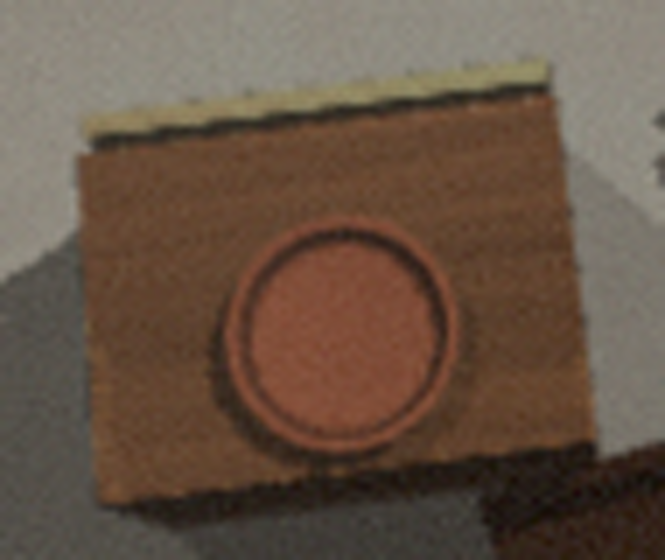

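```bash
cat >> h.py <<'E'
def w(L,p):
    L=np.atleast_2d(np.array(L,float));c,s_=np.cos(p[2]),np.sin(p[2])
    return np.c_[p[0]+c*L[:,0]-s_*L[:,1],p[1]+s_*L[:,0]+c*L[:,1],L[:,2]]
E
python3 - <<'E'
from h import *
from scipy.optimize import least_squares
t=optics.snapshot('top');s=optics.snapshot('scene')
L=[[.085,.12,.2],[.085,-.12,.2],[-.085,-.12,.2],[-.085,.12,.2],[-.106,.118,.191],[-.106,-.118,.191]]
a=(np.array([(130,36),(606,108),(556,440),(78,362),(74,405),(546,485)])+.5)/6-.5+[322,90]
b=(np.array([(596,445),(98,503),(80,152),(553,97),(548,62),(84,118)])+.5)/7-.5+[230,225]
f=lambda p:np.r_[(proj(t,w(L,p))-a).ravel(),(proj(s,w(L,p))-b).ravel()]
r=least_squares(f,[.6,-.15,0],loss='soft_l1');print(r.x,r.fun.reshape(-1,2).round(1))
for k in(0,1):
    q=least_squares(lambda p:f(p)[12*k:12*k+12],r.x).x;print(q)
np.save('bin.npy',r.x)
for n,l in(('press',[-.106,0,.161]),('edge',[-.1,0,.191]),('hinge',[-.094,0,.006])): print(n,w(l,r.x))
print('saucer0',onz(t,305,255,.012), 'scoop',onz(t,374,220,.02),onz(t,397,282,.02),'funnelfront',onz(t,450,195,.03))
for l in('saucer1','wide_front'):
  print(l,[onz(t,(m['extent'][0]+m['extent'][2])/2,(m['extent'][1]+m['extent'][3])/2,.215) for m in finder.masks_of(l,'top')])
print(robot.get_obs()['time'])
E
```

```text
[ 0.74390557 -0.16977894 -0.15561378] [[ 0.  -0.8]
 [ 0.2  0.3]
 [ 0.6  0.1]
 [-0.7 -0.5]
 [-0.7  0. ]
 [-0.2  0.1]
 [ 0.4 -0.5]
 [-0.3  0.6]
 [-0.8  0.4]
 [ 0.4 -0.3]
 [-0.1 -0.5]
 [-0.7 -0.2]]
[ 0.7435691  -0.16996248 -0.14955529]
[ 0.74425961 -0.16947227 -0.16346554]
press [[ 0.63918641 -0.15335037  0.161     ]]
edge [[ 0.64511391 -0.15428029  0.191     ]]
hinge [[ 0.65104141 -0.15521021  0.006     ]]
saucer0 [0.367506   0.04751082 0.012     ] scoop [ 0.48646747 -0.1803654   0.02      ] [ 0.28489026 -0.25491702  0.02      ] funnelfront [ 0.57306238 -0.43283269  0.03      ]
saucer1 [array([ 0.77127074, -0.16665288,  0.215     ]), array([0.37139296, 0.03936638, 0.215     ])]
wide_front [array([ 0.62305577, -0.14904434,  0.215     ])]
1.4
```

Emit:
arm_command --pt "0 0 0 0.06 0" --pt "0 0 0 0.12 5.3" --pt "0 0.03 -0.05 0.13 5.3" --pt "0 0.06 -0.1 0.13 5.3" --pt "0 0.09 -0.15 0.13 5.3" --pt "0 0.12 -0.2 0.13 5.3" --pt "0 0.15 -0.25 0.13 5.3" --pt "0 0.18 -0.3 0.13 5.3" --pt "0 0.21 -0.35 0.13 5.3" --pt "0 0.24 -0.4 0.13 5.3"

```text
time: 2.65
tool_pos: [0.3755, 0.1315, 0.3358]
ee_rot: [3.14, -0.001, 1.416]
wrist_force: [0.2, 0.4, 0.1]
width: 0.0009
```

Emit:
arm_command --pt "0 0.03 -0.05 0 0" --pt "0 0.06 -0.1 0 0" --pt "0 0.09 -0.15 0 0" --pt "0 0.12 -0.2 0 0" --pt "0 0.15 -0.24 0 0" --pt "0 0.18 -0.27 0 0" --pt "0 0.197 -0.276 0 0" --pt "0 0.197 -0.276 0 0" --pt "0 0.197 -0.276 0 0"

```text
time: 3.78
tool_pos: [0.5715, -0.1423, 0.3358]
ee_rot: [-3.142, -0.0, 1.416]
wrist_force: [-0.2, -0.0, 0.2]
width: 0.0008
```

```bash
python3 - <<'E'
from h import *
o=robot.get_obs();print({k:np.round(o[k],3) for k in('time','tool_pos','ee_rot','wrist_force','width')})
s=snap('top','t2.png'); cv2.imwrite('pics/t2c.png',cv2.resize(s['image'][80:300,200:500,::-1],(800,587)))
print(np.load('bin.npy'))
E
```

```text
{'time': np.float64(3.775), 'tool_pos': array([ 0.571, -0.142,  0.336]), 'ee_rot': array([-3.142, -0.   ,  1.416]), 'wrist_force': array([-0.182, -0.03 ,  0.168]), 'width': np.float64(0.001)}
[ 0.74390557 -0.16977894 -0.15561378]
```

View pics/t2c.png

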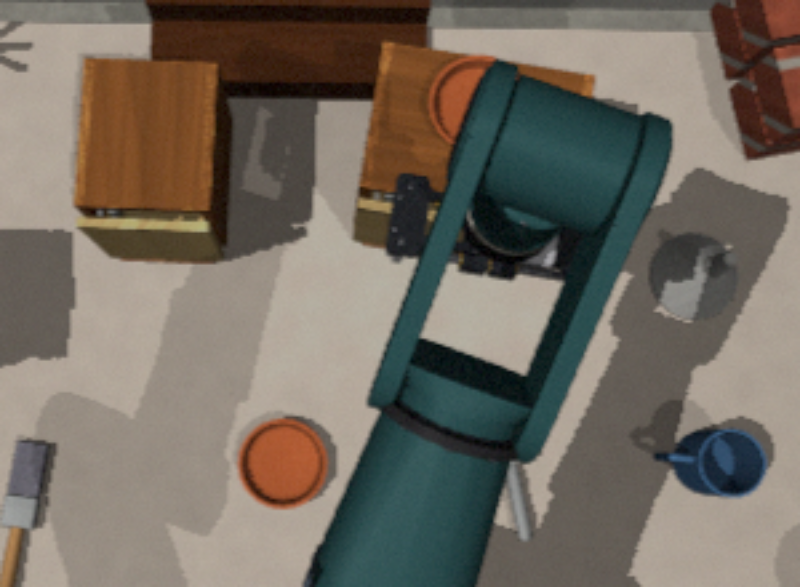

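Emit:
arm_command --pt "0 0 0 -0.06 0" --pt "0 0 0 -0.12 0" --pt "0 0 0 -0.16 0" --pt "0 0 0 -0.184 0" --pt "0 0.015 -0.0023 -0.184 0" --pt "0 0.03 -0.0047 -0.184 0" --pt "0 0.04 -0.0063 -0.184 0" --pt "0 0.047 -0.0073 -0.184 0" --pt "0 0.052 -0.0081 -0.184 0" --pt "0 0.052 -0.0081 -0.184 0"

```text
time: 5.08
tool_pos: [0.624, -0.1509, 0.1515]
ee_rot: [-3.142, -0.0, 1.416]
wrist_force: [-1.0, -0.4, 0.2]
width: 0.0007
```

Emit:
arm_command --pt "0 0.002 -0.0003 0 0" --pt "0 0.004 -0.0006 0 0" --pt "0 0.005 -0.0008 0 0" --pt "0 0.006 -0.0009 0 0" --pt "0 0.006 -0.0009 0 0"

```text
time: 5.7
tool_pos: [0.6294, -0.1517, 0.1516]
ee_rot: [-3.14, 0.0, 1.415]
wrist_force: [-2.7, 0.6, 1.4]
width: 0.0004
```

Contact begins. Continue.

Emit:
arm_command --pt "0 0.001 -0.0002 0 0" --pt "0 0.002 -0.0003 0 0" --pt "0 0.003 -0.0005 0 0" --pt "0 0.003 -0.0005 0 0"

```text
time: 6.2
tool_pos: [0.6329, -0.1523, 0.1518]
ee_rot: [3.142, -0.0, 1.415]
wrist_force: [-3.4, 1.5, 4.1]
width: 0.0006
```

Emit:
arm_command --pt "0 0.001 -0.0002 0 0" --pt "0 0.002 -0.0003 0 0" --pt "0 0.002 -0.0003 0 0"

```text
time: 6.58
tool_pos: [0.635, -0.1526, 0.1518]
ee_rot: [3.141, 0.0, 1.415]
wrist_force: [-3.5, -0.2, 3.7]
width: 0.0001
```

Emit:
arm_command --pt "0 0.001 -0.0002 0 0" --pt "0 0.002 -0.0003 0 0" --pt "0 0.002 -0.0003 0 0"

```text
time: 6.95
tool_pos: [0.6361, -0.1528, 0.1519]
ee_rot: [-3.14, 0.0, 1.415]
wrist_force: [-6.7, -0.2, 5.9]
width: 0.0007
```

Emit:
arm_command --pt "0 0.001 -0.0002 0 0" --pt "0 0.0015 -0.0002 0 0" --pt "0 0.0015 -0.0002 0 0"

```text
time: 7.32
tool_pos: [0.6362, -0.1528, 0.1519]
ee_rot: [-3.137, 0.0, 1.415]
wrist_force: [-11.0, 0.7, 7.2]
width: 0.0004
```

At the inner stop, 11 N. Withdraw.

Emit:
arm_command --pt "0 -0.02 0.0031 0 0" --pt "0 -0.05 0.0078 0 0" --pt "0 -0.08 0.0125 0 0" --pt "0 -0.11 0.017 0 0" --pt "0 -0.13 0.02 0 0" --pt "0 -0.13 0.02 0 0"

```text
time: 8.07
tool_pos: [0.5089, -0.1331, 0.1515]
ee_rot: [3.139, -0.0, 1.415]
wrist_force: [1.2, 0.3, 0.4]
width: 0.0004
```

```bash
python3 - <<'E'
from h import *
o=robot.get_obs();print({k:np.round(o[k],3) for k in('time','tool_pos','ee_rot','wrist_force','width')})
s=snap('top','t3.png'); q=snap('scene','s3.png');k=snap('wrist','w3.png')
cv2.imwrite('pics/c3.png',np.hstack([cv2.resize(s['image'][85:235,310:440,::-1],(400,460)),cv2.resize(q['image'][205:305,230:325,::-1],(400,460))]))
b=np.load('bin.npy')
def edge(th,y):
    return [-.094-.185*np.sin(th),y,.006+.185*np.cos(th)]
for th in(0,.35,.75): print(th,w(edge(th,0),b).round(3),'inner edge px top',proj(s,w([edge(th,.118),edge(th,-.118)],b)).round(0).tolist(),'scene',proj(q,w([edge(th,.118),edge(th,-.118)],b)).round(0).tolist())
E
```

```text
{'time': np.float64(8.075), 'tool_pos': array([ 0.509, -0.133,  0.152]), 'ee_rot': array([ 3.139, -0.   ,  1.415]), 'wrist_force': array([1.157, 0.315, 0.402]), 'width': np.float64(0.0)}
0 [[ 0.651 -0.155  0.191]] inner edge px top [[334.0, 153.0], [413.0, 167.0]] scene [[308.0, 236.0], [241.0, 245.0]]
0.35 [[ 0.588 -0.145  0.18 ]] inner edge px top [[330.0, 175.0], [409.0, 188.0]] scene [[306.0, 220.0], [241.0, 228.0]]
0.75 [[ 0.526 -0.136  0.141]] inner edge px top [[326.0, 197.0], [403.0, 210.0]] scene [[304.0, 207.0], [242.0, 214.0]]
```

View pics/c3.png

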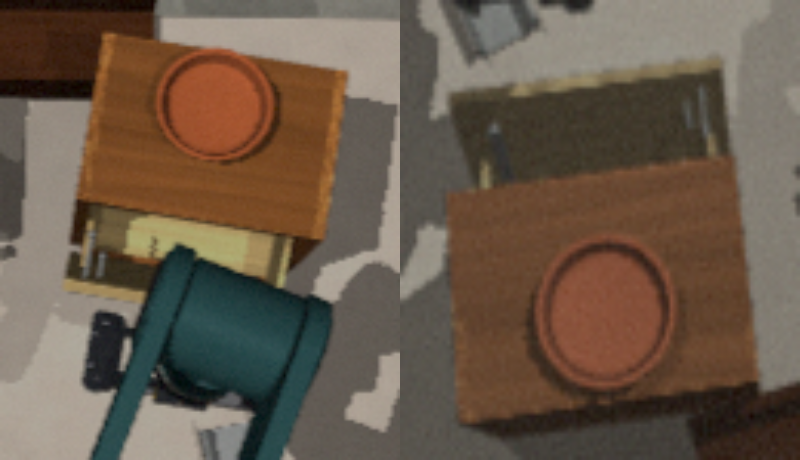

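View pics/w3.png

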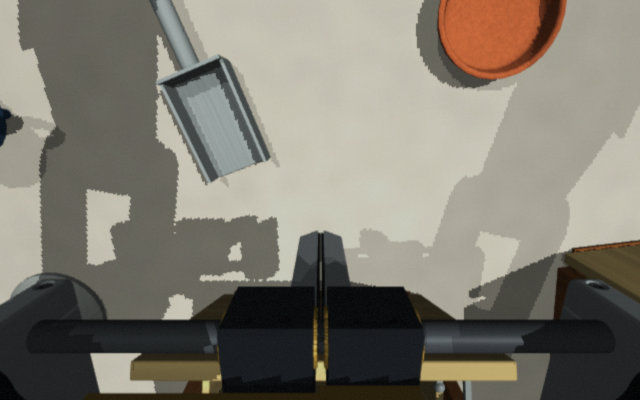

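Emit:
arm_command --pt "0 0 0 0.06 0" --pt "0 0 0 0.11 0" --pt "0 0.04 -0.006 0.11 0" --pt "0 0.08 -0.0125 0.11 0" --pt "0 0.1085 -0.017 0.11 0" --pt "0 0.1085 -0.017 0.09 0" --pt "0 0.1085 -0.017 0.06 0" --pt "0 0.1085 -0.017 0.035 0" --pt "0 0.1085 -0.017 0.016 0" --pt "0 0.1085 -0.017 0.016 0"

```text
time: 9.48
tool_pos: [0.6165, -0.1498, 0.165]
ee_rot: [-3.138, -0.001, 1.416]
wrist_force: [-0.7, -0.5, 1.0]
width: 0.0005
```

```bash
python3 - <<'E'
from h import *
o=robot.get_obs();print({k:np.round(o[k],3) for k in('time','tool_pos','ee_rot','wrist_force','width')})
q=snap('scene','s4.png');k=snap('wrist','w4.png')
cv2.imwrite('pics/c4.png',cv2.resize(q['image'][195:305,220:335,::-1],None,fx=5,fy=5))
b=np.load('bin.npy')
# finger circle: tip contact at radius r, centre 8mm inboard
for th in np.arange(.35,.80,.05):
    r=.17; print(round(th,2),w([-.094-r*np.sin(th)+.008,0,.006+r*np.cos(th)],b).round(4)[0])
E
```

```text
{'time': np.float64(9.475), 'tool_pos': array([ 0.616, -0.15 ,  0.165]), 'ee_rot': array([-3.138e+00, -1.000e-03,  1.416e+00]), 'wrist_force': array([-0.7  , -0.48 ,  0.952]), 'width': np.float64(0.001)}
0.35 [ 0.6014 -0.1474  0.1657]
0.4 [ 0.5935 -0.1462  0.1626]
0.45 [ 0.5859 -0.145   0.1591]
0.5 [ 0.5784 -0.1438  0.1552]
0.55 [ 0.5712 -0.1427  0.1509]
0.6 [ 0.5641 -0.1416  0.1463]
0.65 [ 0.5573 -0.1405  0.1413]
0.7 [ 0.5508 -0.1395  0.136 ]
0.75 [ 0.5445 -0.1385  0.1304]
```

View pics/c4.png

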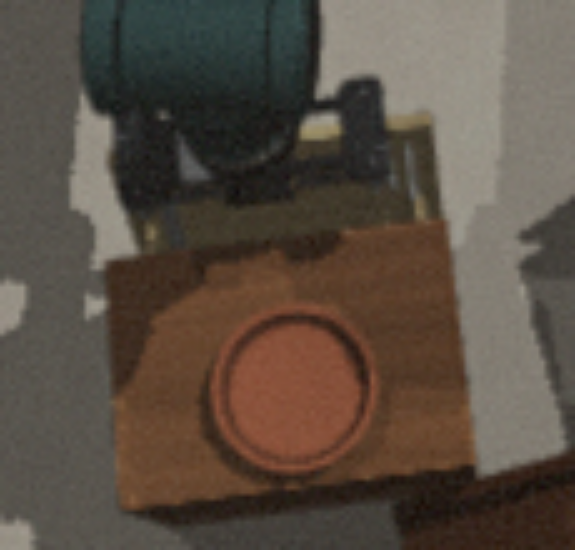

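View pics/w4.png

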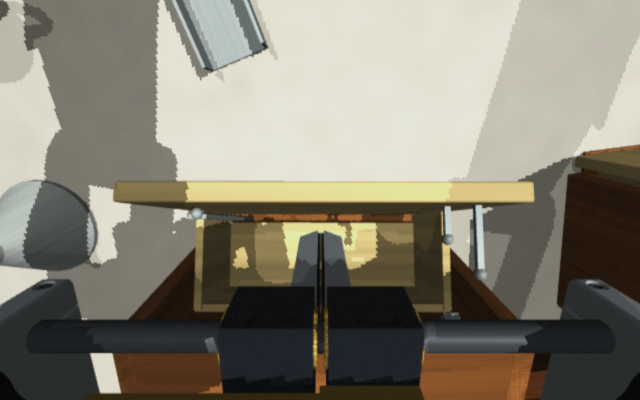

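Emit:
arm_command --pt "0 -0.006 0.001 0 0" --pt "0 -0.012 0.0019 -0.001 0" --pt "0 -0.016 0.0025 -0.001 0" --pt "0 -0.0198 0.0031 -0.0025 0" --pt "0 -0.0235 0.0037 -0.004 0" --pt "0 -0.0273 0.0043 -0.006 0" --pt "0 -0.031 0.005 -0.0075 0" --pt "0 -0.0348 0.0055 -0.0095 0" --pt "0 -0.0385 0.0061 -0.0115 0" --pt "0 -0.0385 0.0061 -0.0115 0"

```text
time: 10.82
tool_pos: [0.578, -0.1439, 0.1558]
ee_rot: [-3.141, -0.0, 1.415]
wrist_force: [0.6, 0.1, -0.5]
width: 0.0002
```

Emit:
arm_command --pt "0 -0.0037 0.0006 -0.0022 0" --pt "0 -0.0073 0.0011 -0.0045 0" --pt "0 -0.011 0.0017 -0.0067 0" --pt "0 -0.0144 0.0022 -0.009 0" --pt "0 -0.0177 0.0028 -0.0115 0" --pt "0 -0.021 0.0033 -0.014 0" --pt "0 -0.0245 0.0038 -0.0167 0" --pt "0 -0.0277 0.0043 -0.0193 0" --pt "0 -0.0277 0.0043 -0.0193 0"

```text
time: 11.95
tool_pos: [0.5504, -0.1396, 0.1364]
ee_rot: [-3.141, -0.0, 1.415]
wrist_force: [0.2, 0.3, 0.0]
width: 0.0003
```

```bash
python3 - <<'E'
from h import *
o=robot.get_obs();print({k:np.round(o[k],3) for k in('time','tool_pos','ee_rot','wrist_force','width')})
k=snap('wrist','w5.png')
E
```

```text
{'time': np.float64(11.95), 'tool_pos': array([ 0.55 , -0.14 ,  0.136]), 'ee_rot': array([-3.141, -0.   ,  1.415]), 'wrist_force': array([0.175, 0.273, 0.046]), 'width': np.float64(0.0)}
```

View pics/w5.png

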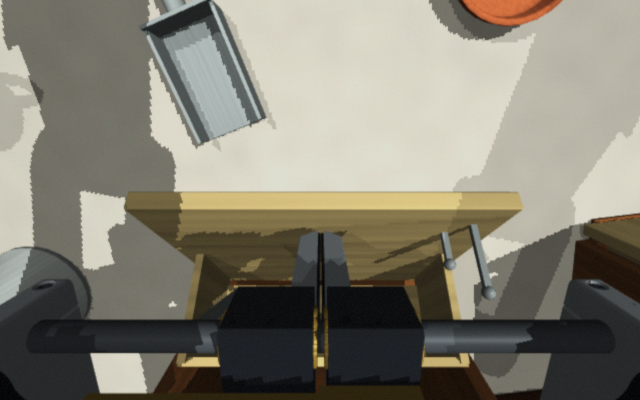

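Emit:
arm_command --pt "0 -0.0032 0.0005 -0.0028 0" --pt "0 -0.0063 0.001 -0.0056 0" --pt "0 -0.0063 0.001 -0.0056 0"

```text
time: 12.38
tool_pos: [0.5443, -0.1387, 0.1311]
ee_rot: [3.141, -0.0, 1.415]
wrist_force: [-0.2, -0.1, 0.1]
width: 0.0004
```

Emit:
arm_command --pt "0 -0.0015 0.0002 -0.001 0" --pt "0 -0.003 0.0005 -0.002 0" --pt "0 -0.003 0.0005 -0.002 0"

```text
time: 12.75
tool_pos: [0.5436, -0.1386, 0.1306]
ee_rot: [3.135, 0.0, 1.416]
wrist_force: [5.2, -0.5, 3.0]
width: 0.0004
```

Emit:
arm_command --pt "0 -0.0015 0.0002 0 0" --pt "0 -0.0015 0.0002 0 0"

```text
time: 13.0
tool_pos: [0.5433, -0.1385, 0.1308]
ee_rot: [3.132, 0.0, 1.416]
wrist_force: [7.4, -0.3, 2.4]
width: 0.0004
```

At the stop (no travel, force rising). Back off inward, lift, and go clear.

Emit:
arm_command --pt "0 0.01 -0.0015 0.004 0" --pt "0 0.02 -0.003 0.02 0" --pt "0 0.02 -0.003 0.07 0" --pt "0 0.02 -0.003 0.13 0" --pt "0 0.02 -0.003 0.18 0" --pt "0 -0.02 0.05 0.19 0" --pt "0 -0.05 0.1 0.19 0" --pt "0 -0.08 0.15 0.19 0" --pt "0 -0.11 0.2 0.19 0" --pt "0 -0.14 0.25 0.19 0"

```text
time: 14.25
tool_pos: [0.3981, 0.1131, 0.3186]
ee_rot: [-3.139, 0.001, 1.415]
wrist_force: [0.1, 0.8, 0.3]
width: 0.0004
```

Emit:
arm_command --pt "0 -0.03 0.05 0 0" --pt "0 -0.06 0.1 0 0" --pt "0 -0.09 0.15 0 0" --pt "0 -0.09 0.15 0 0"

```text
time: 14.75
tool_pos: [0.3072, 0.2642, 0.3187]
ee_rot: [-3.139, 0.001, 1.424]
wrist_force: [-0.0, -0.2, 1.1]
width: 0.0003
```

```bash
python3 - <<'E'
from h import *
o=robot.get_obs();print({k:np.round(o[k],3) for k in('time','tool_pos','wrist_force')})
s=snap('top','t6.png'); q=snap('scene','s6.png')
b=np.load('bin.npy')
def edge(th,y): return [-.094-.185*np.sin(th),y,.006+.185*np.cos(th)]
c=s['image'][:,:,::-1].copy()
cv2.imwrite('pics/c6.png',cv2.resize(c[90:310,100:500],(800,440)))
for th in(.65,.7,.75): print(th,proj(s,w([edge(th,.118),edge(th,-.118)],b)).round(1).tolist(),proj(q,w([edge(th,.118),edge(th,-.118)],b)).round(1).tolist())
cv2.imwrite('pics/c7.png',np.hstack([cv2.resize(c[140:225,315:425],(440,400),interpolation=2),cv2.resize(q['image'][195:255,230:320,::-1],(360,400),interpolation=2)]))
for l in('saucer0','saucer1','mug','funnel','scoop','brush','narrow_bin','narrow_front','seed_tub'):
        print(l,[(round(r['p'],2),list(r['extent'])) for r in finder.masks_of(l,'top')[:2]])
E
```

```text
{'time': np.float64(14.75), 'tool_pos': array([0.307, 0.264, 0.319]), 'wrist_force': array([-0.042, -0.197,  1.068])}
0.65 [[327.3, 192.0], [404.8, 205.2]] [[304.8, 209.2], [241.2, 216.9]]
0.7 [[326.9, 194.6], [404.0, 207.8]] [[304.6, 207.8], [241.4, 215.4]]
0.75 [[326.5, 197.1], [403.3, 210.3]] [[304.5, 206.5], [241.6, 214.1]]
saucer0 [(0.91, [285.8, 238.7, 324.2, 269.4]), (0.81, [358.5, 97.0, 398.6, 134.8])]
saucer1 [(0.91, [285.8, 238.7, 324.2, 269.4]), (0.81, [358.5, 97.0, 398.6, 134.8])]
mug [(0.94, [448.6, 245.1, 487.8, 263.0])]
funnel [(0.77, [446.3, 165.8, 472.4, 200.3])]
scoop [(0.88, [375.2, 222.1, 397.9, 283.9])]
brush [(0.67, [199.3, 244.1, 217.1, 270.2]), (0.26, [227.8, 104.3, 287.8, 180.2])]
narrow_bin [(0.8, [227.2, 100.7, 287.8, 181.8]), (0.63, [377.4, 224.1, 397.7, 281.0])]
narrow_front [(0.85, [229.8, 161.6, 281.1, 181.7])]
seed_tub [(0.78, [107.3, 165.9, 193.6, 221.4]), (0.57, [327.4, 151.5, 403.2, 211.9])]
```

View pics/c6.png

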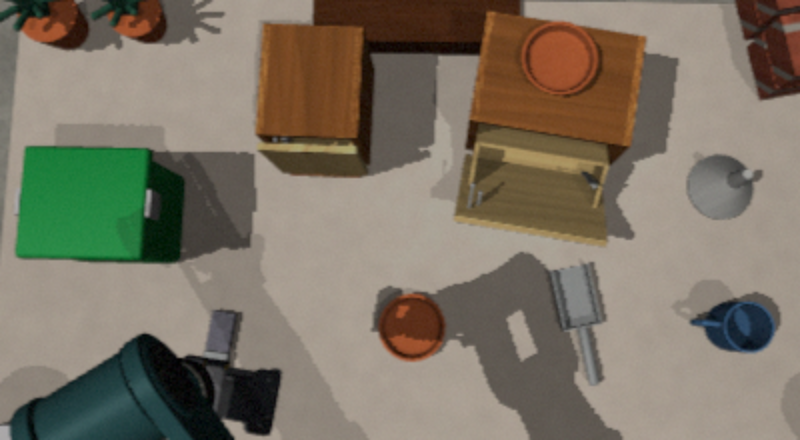

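View pics/c7.png

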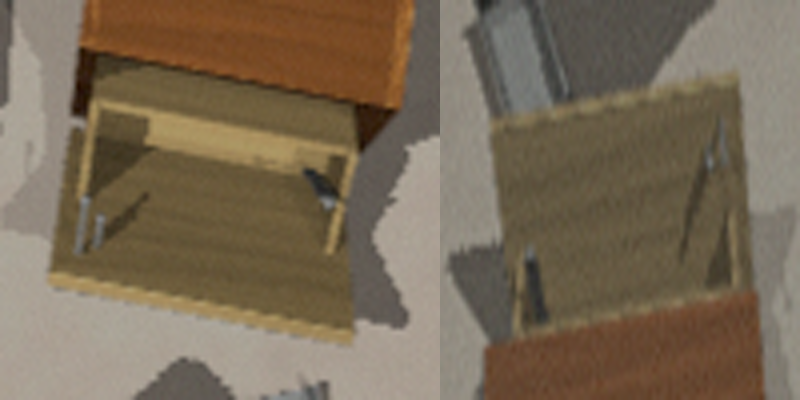

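```bash
python3 -c "
from bench import robot
print(robot.close_job())"
```

```text
the job is handed in; nothing more can be done
None
```

The wide bin is open as far as it tilts, and I handed the job in at about 15 s, with the gripper clear of everything.

- **Pressing:** I pressed the front near its top with the shut fingertips, at about 11 N, until it hit its inner stop. When I backed off it sprang ajar to about 0.35 rad.
- **Pushing out:** With the fingertips behind the top edge, I pushed the panel out along its arc. It stopped moving as the force rose to about 8 N, so I took that as the outer stop, then backed off and lifted clear. The fingers stayed shut after the start, so nothing was pinched or grasped.

**Last checks:** In the final top and scene views the panel's top edge lies within about a pixel of where 0.75 rad should put it. The narrow bin is still shut. The roof saucer, ledge saucer, scoop, mug, funnel and seed tub are where they were, within the detector's few pixels. The brush was partly hidden by the gripper in the last picture, but the part that shows is in place. No checks failed.

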